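# Stock the laundry caddy

### The arm

A 6-joint arm with a two-finger parallel gripper is mounted at the origin on the work surface. World frame = base frame: x ahead of the robot, y to its left, z up, the work surface at z = 0. Lengths are in m, angles in degrees, forces in N, time in s.
With the tool pointing down it reaches from about 0.325 to 0.85 m from the base axis. Payload 15.5 kg.
Tool frame: the origin (TCP) lies midway between the tips of the shut fingers; the grasp point (between the pads) lies 19 mm behind it; y points along the fingers, x is the direction in which the jaws open and shut, and the axes are right-handed (so a half turn about y gives the same grasp; the last joint's range is limited). The gripper opens to 91 mm and grips with 3 to 60 N. Pads are 32 mm wide; open, the fingers measure 118 mm over their backs; the gripper's body (76 mm by 178 mm) begins 60 mm behind the grasp point.
Start: joints at [67.924, 28.281, 77.091, -0, 74.628, -5.472], TCP at [0.179, 0.599, 0.214] pointing down, gripper open.
Joint ranges: [-166.48, 166.48], [-47.26, 123.95], [12.59, 153.08], [-70.14, 250.14], [6.76, 159.57], [-176.63, 176.63]. Speed limits (degrees/s): [108.29, 108.29, 147.25, 172.46, 172.46, 172.46].

### API

Orientations are given as a 3x3 rotation matrix whose columns are the frame's x, y, z axes.
In Python, from bench import ctrl gives the robot as it stands. The module is installed in compiled form; this text tells all that it offers. Calls block until the motion is done:
- ctrl.goto(position, orientation): joint-space move of the TCP to a pose.
- ctrl.move_l(position, vel=0.15, ori=None, contact_N=None): straight line of the TCP; ori=None keeps the orientation; vel is the mean speed in m/s. With contact_N (N) it stops when the force on the tool has changed by that much, and returns True; else False.
- ctrl.movej(angles): joint-space move.
- ctrl.command_gripper(opening): opening from 0.0 (shut) to 1.0 (fully open); the grip force is fixed at half the most; returns when the fingers have stopped.
- ctrl.sleep(seconds).
- ctrl.ik(position, orientation): joint angles nearest the present ones, or None.
- ctrl.read_camera(name): name is "scene" or "top" or "wrist"; returns the picture (420x560x3 uint8, blue, green, red); there is no depth.
- ctrl.camera_params(name): a dict with "fx", "fy", "cx", "cy" (pixels), "D" ([k1, k2, p1, p2, k3] as OpenCV has them; the pictures are not rectified), "pose" (4x4, takes a point from camera to world coordinates); the wrist camera has in their place "T_tool_cam" (4x4, takes a point from camera to tool coordinates, whose origin is the TCP and whose axes are the tool frame's). Camera axes: x right, y up, looking along -z (the intrinsics and any distortion apply to the point x, -y, -z); pixel columns grow to the right and rows downward; lengths in m; the calibration is good to about 2 mm. A picture is of the moment at which its call begins: read the wrist's pose just before it. camera_params takes no time and is no camera call.
A pose or a line that the arm cannot do raises ctrl.MotionError and nothing moves.
- ctrl.sign_off(): hands the job in, once; it reports no verdict.
Readings, each from a call of its own:
- ctrl.current_t(): time.
- ctrl.current_q(): joint angles.
- ctrl.current_dq(): joint speeds.
- ctrl.current_effort(): joint torques, N m.
- ctrl.current_tool_pos(): TCP position.
- ctrl.current_eef_rot(): TCP orientation.
- ctrl.current_contact_force(): force on the tool from outside, world axes, zero at the start.
- ctrl.current_wrist_torque(): the same for the moment, N m.
- ctrl.current_grip_width(): opening from 0.0 (shut) to 1.0 (fully open).
Only numpy, scipy, OpenCV 4.12 (cv2) and the standard library are available. Lean on these libraries where they do the work, as an engineer would, in place of code of your own. Each camera call takes 0.05 s, during which the arm holds its last target. There are 200 camera calls.

### The job

Stock the grey laundry caddy from what is scattered on the counter: set the shorter scrub brush, bristles down, in the oblong well, the smaller white bottle upright in the round well, the brown carton upright in the square well, and stand the paper refill roll over the post. Each must rest fully down on the floor of its well. The longer brush and the bigger bottle do not belong in the caddy: leave them standing where they are.

Things in the scene. Friction and masses are not known exactly. Their poses are not given: they have to be found in the camera images.
- short_brush: The shorter of two wooden scrub brushes: block 84 mm long (its x) by 44 mm wide (its y), 68 mm high overall, lying bristles down. From below: stiff bristles 0-20 mm, block 20-40 mm, handle ridge 36-68 mm. The handle ridge on top is 24 mm wide (across y), 64 mm long, and is the place to grip. Origin: centre of the bristles' underside; z up. About 90 g, loose.
- small_bottle: The smaller of two white bottles: round body 48 mm across, straight-sided up to 66 mm, then a 28 mm grey cap up to 90 mm in all. About 130 g. Origin: centre of its underside; z up. Stands upright on the counter, loose.
- carton: Brown cardboard carton, closed and stiff, 56 x 56 mm (x, y) by 78 mm high. About 180 g. Origin: centre of its underside; z up. Stands upright on the counter, loose.
- roll: Lint-roller refill: stiff white paper tube standing on end, 50 mm outside, 36 mm bore right through, 80 mm high. About 60 g. Origin: centre of its underside; z up. Stands upright on the counter, loose.
- long_well: White plastic insert, 118 mm square, 22 mm high, dark floor, one of four in a fixed grey caddy (250 mm square, rim 30 mm high), turned with it. An oblong opening, 106 mm (its x) by 66 mm (its y), its floor 4 mm above the origin, 18 mm deep. Origin: centre of its underside, at counter height; z up. Fixed.
- round_well: White plastic insert, 118 mm square, 22 mm high, dark floor, one of four in a fixed grey caddy (250 mm square, rim 30 mm high), turned with it. A round opening 72 mm across, its floor 4 mm above the origin, 18 mm deep. Origin: centre of its underside, at counter height; z up. Fixed.
- square_well: White plastic insert, 118 mm square, 22 mm high, dark floor, one of four in a fixed grey caddy (250 mm square, rim 30 mm high), turned with it. A square opening 80 x 80 mm, its floor 4 mm above the origin, 18 mm deep. Origin: centre of its underside, at counter height; z up. Fixed.
- post_well: White plastic insert, 118 mm square, 22 mm high, dark floor, one of four in a fixed grey caddy (250 mm square, rim 30 mm high), turned with it. Open nearly to its edges (106 x 106 mm inside 6 mm walls), floor 4 mm above the origin, with an upright post in the middle, 14 mm across, its top 52 mm above the origin. Origin: centre of its underside, at counter height; z up. Fixed.
- long_brush: The longer wooden scrub brush, like the short one in every way except its length: 150 mm along its x. It stays where it is. Origin: centre of its underside; loose.
- big_bottle: The bigger white bottle: body 64 mm across, straight up to 98 mm, grey cap up to 128 mm in all. It stays where it is. Origin: centre of its underside; z up. Stands upright on the counter, loose.
Mind the look-alikes: they are no part of the job. Leave any blue look-alike of the small_bottle alone.

How it is judged:
By the outcome, as a careful person would: the job done as asked, in the order asked, and still so for the second after the job is handed in, with the robot touching nothing.
It also fails if it takes over 125 s, if anything falls off the work surface, if the arm or the gripper's body presses on something with over 40 N, if the wrist force passes 120 N, or if a joint passes its speed limit or range.

## Working session

There is one attempt and no reset: what is moved stays moved. The work goes in short steps, each a Python script; the robot and the scene stay as the last script left them, time stands still between calls to the robot, and variables do not carry over. Pictures are saved under pics/ and viewed, about 12 in all and at most 16, crops included, and the job is handed in when it is done.

```bash
mkdir -p pics; cat > h.py <<'E'
import numpy as np, cv2
from bench import ctrl
def shot(name,fn):
    R=np.array(ctrl.current_eef_rot());p=np.array(ctrl.current_tool_pos())
    im=ctrl.read_camera(name); P=ctrl.camera_params(name)
    if 'pose' in P: T=np.array(P['pose'])
    else:
        T=np.eye(4);T[:3,:3]=R;T[:3,3]=p;T=T@np.array(P['T_tool_cam'])
    K=np.array([[P['fx'],0,P['cx']],[0,P['fy'],P['cy']],[0,0,1]])
    np.savez(f'pics/{fn}.npz',T=T,K=K,D=np.array(P['D'],float)); cv2.imwrite(f'pics/{fn}.png',im); return im
def ray(fn,uv):
    d=np.load(f'pics/{fn}.npz');T=d['T']
    n=cv2.undistortPoints(np.array([[uv]],float),d['K'],d['D'])[0,0]
    v=T[:3,:3]@np.array([n[0],-n[1],-1]);return T[:3,3],v/np.linalg.norm(v)
def at(fn,uv,z):
    o,v=ray(fn,uv);return (o+v*(z-o[2])/v[2])
def proj(fn,X):
    d=np.load(f'pics/{fn}.npz');T=d['T'];X=np.atleast_2d(X)
    c=(X-T[:3,3])@T[:3,:3];c=c*[1,-1,-1]
    return cv2.projectPoints(c,np.zeros(3),np.zeros(3),d['K'],d['D'])[0][:,0]
def tri(obs):
    A=np.zeros((3,3));b=np.zeros(3)
    for f,uv in obs:
        o,v=ray(f,uv);M=np.eye(3)-np.outer(v,v);A+=M;b+=M@o
    X=np.linalg.solve(A,b);return X,[np.round(proj(f,X)[0]-uv,1) for f,uv in obs]
E
python3 - <<'E'
from h import *
for n in ['top','scene','wrist']:
    shot(n,n+'0'); d=np.load(f'pics/{n}0.npz'); print(n,d['T'].round(3).tolist(),d['K'].round(0).tolist(),d['D'])
    if n!='wrist':
        im=cv2.imread(f'pics/{n}0.png');cv2.imwrite(f'pics/{n}0b.png',cv2.resize(im,(800,600),interpolation=cv2.INTER_CUBIC))
print(np.array(ctrl.current_eef_rot()).round(3),ctrl.current_t())
E
```

```text
top [[0.025, 0.994, -0.104, 0.411], [-1.0, 0.025, -0.003, -0.044], [-0.0, 0.104, 0.995, 1.362], [0.0, 0.0, 0.0, 1.0]] [[521.0, 0.0, 276.0], [0.0, 521.0, 210.0], [0.0, 0.0, 1.0]] [0.02139874 0.         0.         0.         0.        ]
scene [[0.301, -0.693, 0.655, 1.308], [0.954, 0.213, -0.213, -0.278], [0.008, 0.688, 0.725, 0.894], [0.0, 0.0, 0.0, 1.0]] [[399.0, 0.0, 280.0], [0.0, 399.0, 211.0], [0.0, 0.0, 1.0]] [-0.10630681  0.          0.          0.          0.        ]
wrist [[0.286, -0.923, -0.258, 0.106], [0.958, 0.275, 0.078, 0.621], [-0.001, -0.27, 0.963, 0.384], [0.0, 0.0, 0.0, 1.0]] [[310.0, 0.0, 281.0], [0.0, 310.0, 205.0], [0.0, 0.0, 1.0]] [0.00763645 0.         0.         0.         0.        ]
[[ 0.286 -0.    -0.958]
 [ 0.958 -0.001  0.286]
 [-0.001 -1.     0.   ]] 0.15
```

View pics/top0b.png

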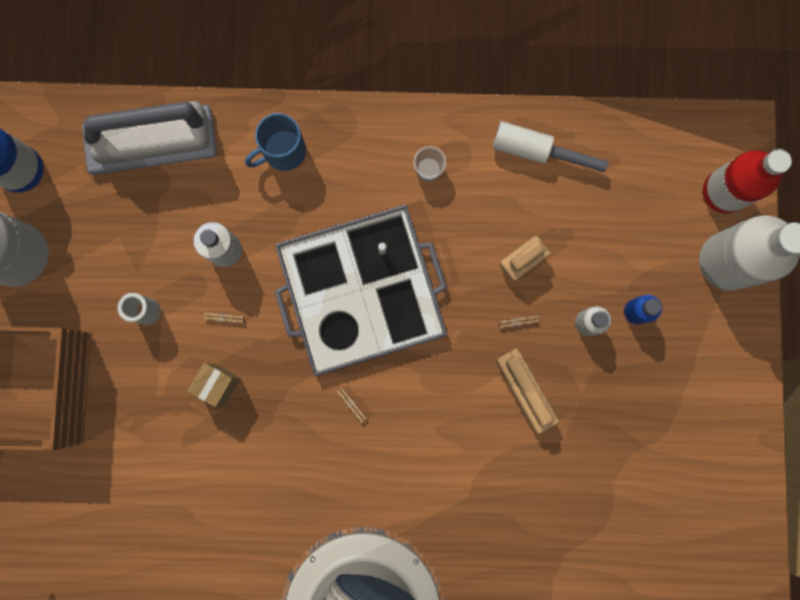

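View pics/scene0b.png

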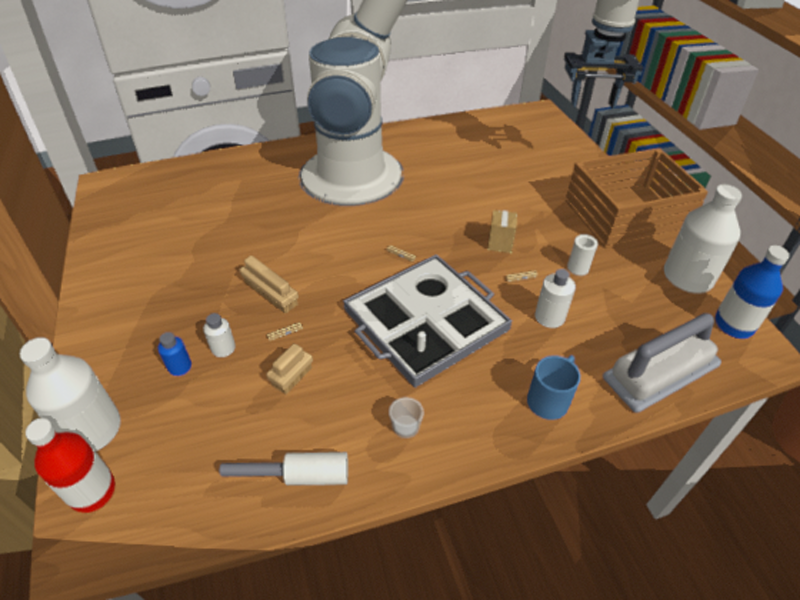

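The top view (800x600) shows the caddy around (360,290), with the post at the upper right, the square well at the upper left, the round well at the lower left and the oblong well at the lower right. The short brush is at (525,258), small bottle (594,321), carton (213,385) and roll (137,308). The long brush is at (527,390), big bottle (217,243) and blue bottle (643,310). Next I'll enlarge crops.

```bash
cat >> h.py <<'E'
def crop(fn,x0,y0,w,h,s,out):
    im=cv2.imread(f'pics/{fn}.png')[y0:y0+h,x0:x0+w];im=cv2.resize(im,None,fx=s,fy=s,interpolation=cv2.INTER_CUBIC)
    for x in range((x0+9)//10*10,x0+w,10):
        L=12 if x%50==0 else 6;cv2.line(im,(int((x-x0+.5)*s),0),(int((x-x0+.5)*s),L),(0,255,255),1)
        if x%50==0: cv2.putText(im,str(x),(int((x-x0)*s)+3,22),0,.4,(0,255,255),1)
    for y in range((y0+9)//10*10,y0+h,10):
        L=12 if y%50==0 else 6;cv2.line(im,(0,int((y-y0+.5)*s)),(L,int((y-y0+.5)*s)),(0,255,255),1)
        if y%50==0: cv2.putText(im,str(y),(14,int((y-y0+.5)*s)),0,.4,(0,255,255),1)
    cv2.imwrite(f'pics/{out}.png',im)
E
python3 -c "
from h import *
crop('top0',185,140,130,130,4.6,'c1')
im=[]
for i,(x,y) in enumerate([(335,150),(395,200),(120,245),(75,190)]):
    crop('top0',x,y,56,48,7,'t%d'%i);im.append(cv2.imread('pics/t%d.png'%i))
cv2.imwrite('pics/c2.png',np.vstack([np.hstack(im[:2]),np.hstack(im[2:])])[:600,:800])
im=[]
for i,(x,y) in enumerate([(175,230),(132,210),(330,140),(385,158)]):
    crop('scene0',x,y,56,48,7,'t%d'%i);im.append(cv2.imread('pics/t%d.png'%i))
cv2.imwrite('pics/c3.png',np.vstack([np.hstack(im[:2]),np.hstack(im[2:])]))
print(im[0].shape)
"
```

```text
(336, 392, 3)
```

View pics/c1.png

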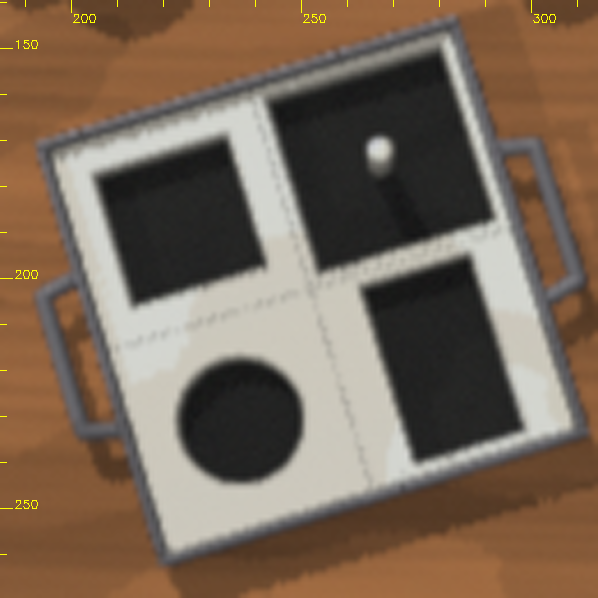

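View pics/c2.png

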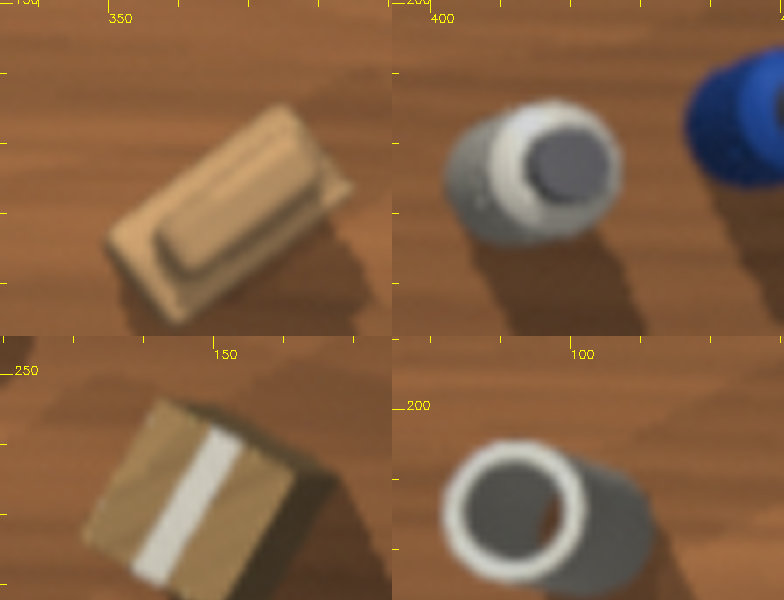

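View pics/c3.png

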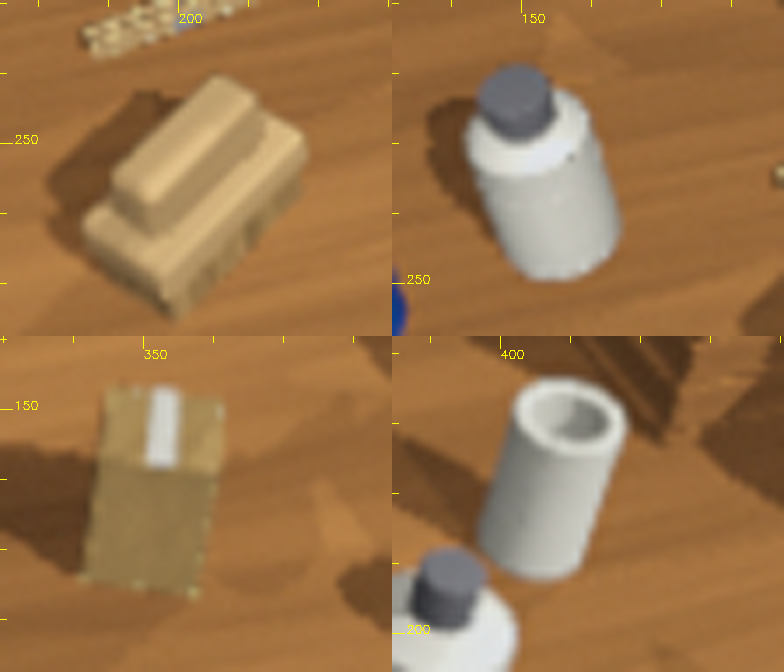

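Crops: the caddy is turned about 17°. Its openings and post top (380,149 in the crop) read clearly, and so do the tops of all four objects. Next I'll triangulate.

```bash
cat > m.py <<'E'
from h import *
p=lambda x0,y0,s,a,b:(x0+a/s-.5,y0+b/s-.5)
T=lambda x0,y0,a,b:p(x0,y0,7,a,b)
ob={'brush(blocktop)':[('top0',T(335,150,229,211)),('scene0',T(175,230,196,186))],
'bottle':[('top0',T(395,200,181,163)),('scene0',T(132,210,125,88))],
'carton':[('top0',T(120,245,188,169)),('scene0',T(330,140,161,94))],
'roll':[('top0',T(75,190,123,175)),('scene0',T(385,158,178,81))]}
for k,o in ob.items():
    X,e=tri(o);print(k,X.round(4),e)
for k,z,(f,uv) in [('brush',.04,ob['brush(blocktop)'][0]),('bottle',.09,ob['bottle'][0]),('carton',.078,ob['carton'][0]),('roll',.08,ob['roll'][0])]: print(k,at(f,uv,z).round(4),at(ob[{'brush':'brush(blocktop)'}.get(k,k)][1][0],ob[{'brush':'brush(blocktop)'}.get(k,k)][1][1],z).round(4))
C=lambda L,z:np.array([at('top0',p(185,140,4.6,a,b),z) for a,b in L])
ang=lambda v:np.degrees(np.arctan2(v[1],v[0])).round(1)
for n,L,z in [('rim',[(40,148),(455,18),(588,432),(165,562)],.03),('sq',[(93,176),(228,134),(268,268),(132,306)],.022),('obl',[(360,288),(472,253),(525,430),(415,464)],.022),('post',[(268,102),(440,48),(494,218),(320,272)],.022)]:
    P=C(L,z);print(n,P.mean(0).round(4),[(ang(P[(i+1)%4]-P[i]),np.linalg.norm(P[(i+1)%4]-P[i]).round(4)) for i in range(4)])
print('round',C([(241,420)],.022).round(4),'posttop',C([(380,149)],.052).round(4))
B=lambda a,b:at('top0',T(335,150,a,b),.04)
print('brush yaw',ang(B(353,185)-B(178,325)),ang(B(178,325)-B(105,238)))
B=lambda a,b:at('top0',T(120,245,a,b),.078)
print('carton yaw',ang(B(295,136)-B(160,64)),ang(B(160,64)-B(82,202)))
E
python3 m.py
```

```text
brush(blocktop) [ 0.633  -0.2751  0.0355] [array([0.4, 0.1]), array([ 0.4, -0. ])]
bottle [ 0.5204 -0.3952  0.091 ] [array([0.2, 0. ]), array([0.2, 0. ])]
carton [0.3918 0.2699 0.0777] [array([0.7, 0.3]), array([ 0.6, -0.1])]
roll [0.5214 0.4103 0.0801] [array([0.4, 0.2]), array([ 0.3, -0.1])]
brush [ 0.6325 -0.2733  0.04  ] [ 0.6363 -0.2761  0.04  ]
bottle [ 0.5206 -0.395   0.09  ] [ 0.5193 -0.3958  0.09  ]
carton [0.3925 0.2716 0.078 ] [0.392  0.2677 0.078 ]
roll [0.5218 0.4113 0.08  ] [0.5212 0.4092 0.08  ]
rim [0.5684 0.0199 0.03  ] [(np.float64(-70.9), np.float64(0.2452)), (np.float64(-161.2), np.float64(0.2458)), (np.float64(108.5), np.float64(0.2451)), (np.float64(18.9), np.float64(0.243))]
sq [0.6056 0.0958 0.022 ] [(np.float64(-71.0), np.float64(0.0798)), (np.float64(-161.7), np.float64(0.0799)), (np.float64(107.2), np.float64(0.0793)), (np.float64(18.7), np.float64(0.0774))]
obl [ 0.5314 -0.0543  0.022 ] [(np.float64(-71.1), np.float64(0.0661)), (np.float64(-162.2), np.float64(0.1041)), (np.float64(108.6), np.float64(0.0644)), (np.float64(18.8), np.float64(0.1037))]
post [ 0.6434 -0.0163  0.022 ] [(np.float64(-70.9), np.float64(0.1025)), (np.float64(-161.3), np.float64(0.1023)), (np.float64(108.8), np.float64(0.1028)), (np.float64(18.5), np.float64(0.1017))]
round [[0.4939 0.0578 0.022 ]] posttop [[ 0.6441 -0.0165  0.052 ]]
brush yaw -50.0 -139.4
carton yaw -116.3 -26.9
```

Both views agree to within about 3 mm, apart from 4 mm for the brush. The heights match the text. I'll check the post and rim heights, then do the brush.

```bash
cat >> h.py <<'E'
def ori(a):
    a=np.radians(a);x=np.array([np.cos(a),np.sin(a),0]);y=np.array([0,0,-1.]);return np.c_[x,y,np.cross(x,y)]
UP=.20
def choose(pick,place,apick,aplace):
    "best of the symmetric jaw yaws; both reachable, least wrist motion"
    best=None;q0=np.array(ctrl.current_q())
    for (a,b) in [(x,y) for x in apick for y in aplace]:
        qa=ctrl.ik([*pick,UP],ori(a));qb=ctrl.ik([*place,UP],ori(b))
        if qa is None or qb is None: continue
        qa,qb=np.array(qa),np.array(qb);c=abs(qa-q0).max()+abs(qb-qa).max()
        if max(abs(qa[5]),abs(qb[5]))<165 and (best is None or c<best[0]): best=(c,a,b)
    return best
def pick(xy,a,z,wmm):
    ctrl.command_gripper(1.0)
    ctrl.goto([*xy,UP],ori(a)); c=ctrl.move_l([*xy,z],vel=.12,contact_N=15)
    ctrl.command_gripper(0.0);ctrl.sleep(.2)
    w=ctrl.current_grip_width()*91;print('pick hit',c,'width',round(w,1),'want',wmm)
    if c or abs(w-wmm)>5: raise SystemExit('grasp doubtful')
    ctrl.move_l([*xy,UP],vel=.15);print('lifted, width',round(ctrl.current_grip_width()*91,1),'t',ctrl.current_t())
def place(xy,a,z,wmm):
    ctrl.goto([*xy,UP],ori(a)); ctrl.move_l([*xy,z+.012],vel=.12);ctrl.sleep(.2)
    c=ctrl.move_l([*xy,z-.002],vel=.02,contact_N=4)
    print('floor contact',c,'tcp z',round(ctrl.current_tool_pos()[2],4),'expected',z,'width',round(ctrl.current_grip_width()*91,1))
    return c
def release(xy,wmm):
    ctrl.command_gripper(min(1,(wmm+16)/91));ctrl.sleep(.2)
    ctrl.move_l([*xy,UP],vel=.15);print('t',ctrl.current_t())
E
python3 - <<'E'
from h import *
s=560/800
print('post',tri([('top0',(185+380/4.6-.5,140+149/4.6-.5)),('scene0',(421*s,335*s))])[0].round(4))
for t,c in zip([(40,148),(455,18),(588,432),(165,562)],[(510,325),(415,383),(345,303),(437,258)]):
    print('rim',tri([('top0',(185+t[0]/4.6-.5,140+t[1]/4.6-.5)),('scene0',(c[0]*s,c[1]*s))])[0].round(4))
P=(.633,-.2745);W=(.5314,-.0543)
b=choose(P,W,[40,-140],[108.8,-71.2]);print(b)
pick(P,b[1],.046,24)
if place(W,b[2],.050,24): release(W,24)
im=shot('top','top1');shot('wrist','w1')
E
```

```text
post [ 0.6443 -0.0178  0.0486]
rim [0.646  0.1765 0.0142]
rim [ 0.7269 -0.0574  0.0171]
rim [ 0.4923 -0.1357  0.0212]
rim [0.4142 0.0986 0.0186]
(np.float64(148.96489952214762), 40, 108.8)
pick hit False width 23.7 want 24
lifted, width 24.1 t 7.6417
floor contact True tcp z 0.0497 expected 0.05 width 23.8
t 12.5
```

Floor contact came at the expected height. I'll check the picture.

```bash
python3 -c "
from h import *
im=cv2.imread('pics/w1.png');t=cv2.imread('pics/top1.png')[130:270,180:320]
cv2.imwrite('pics/v1.png',np.hstack([cv2.resize(im,(440,330)),cv2.resize(t,(330,330))]))"
```

```text
(no output)
```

View pics/v1.png

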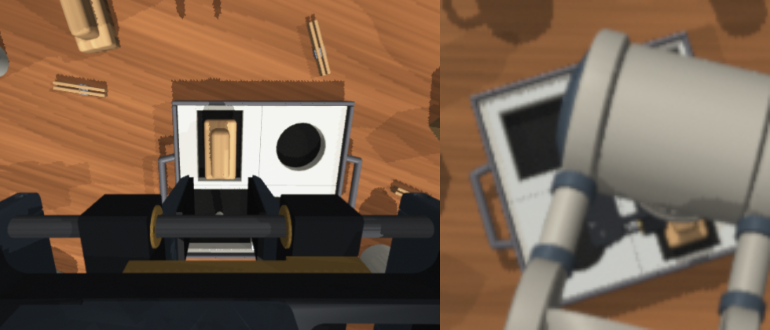

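The wrist view shows the brush inside the oblong well with dark floor all round, clear of the walls. Next are the bottle and the carton.

```bash
python3 - <<'E'
from h import *
P=(.5202,-.3954);W=(.4939,.0578)
bl=at('top0',(647*.7,305*.7),.09)[:2];d=bl-np.array(P);a0=np.degrees(np.arctan2(d[1],d[0]))
print('blue',bl.round(3),np.linalg.norm(d).round(3),a0.round(0))
A=[a0+90+k for k in(-15,0,15)];A=[(a+180*j+180)%360-180 for a in A for j in(0,1)]
b=choose(P,W,A,[(18.8+90*k+180)%360-180 for k in range(4)]);print(b)
pick(P,b[1],.034,48)
if place(W,b[2],.038,48): release(W,48)
else: raise SystemExit
P=(.392,.270);W=(.6056,.0958)
b=choose(P,W,[63.4,-116.6,153.4,-26.6],[18.8,108.8,-71.2,-161.2]);print(b)
pick(P,b[1],.040,56)
if place(W,b[2],.044,56): release(W,56)
shot('wrist','w2');shot('scene','s2')
im=cv2.imread('pics/w2.png');t=cv2.imread('pics/s2.png')[150:290,210:390]
cv2.imwrite('pics/v2.png',np.hstack([cv2.resize(im,(400,300)),cv2.resize(t,(386,300))]))
E
```

```text
blue [ 0.545 -0.474] 0.083 -72.0
(np.float64(88.14931673346166), np.float64(32.68134237299182), 108.80000000000001)
pick hit False width 47.4 want 48
lifted, width 47.8 t 18.525
floor contact True tcp z 0.0378 expected 0.038 width 47.2
t 24.2833
(np.float64(51.52655498042059), 153.4, 108.8)
pick hit False width 55.9 want 56
lifted, width 56.4 t 29.35
floor contact True tcp z 0.0439 expected 0.044 width 56.0
t 34.4
```

View pics/v2.png

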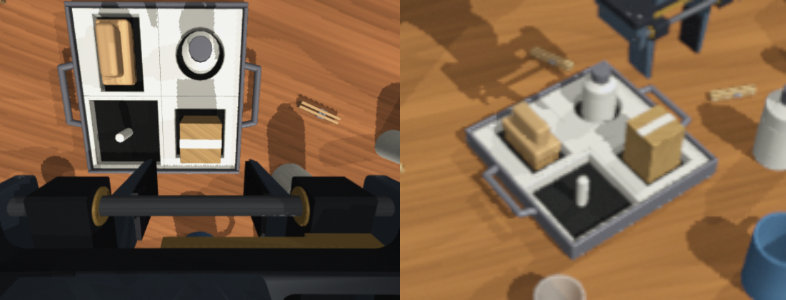

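The brush, bottle and carton sit in their wells with the floor visible around each. The post well is free. Next is the roll, keeping clear of the crate and the big bottle.

```bash
python3 - <<'E'
from h import *
P=(.5215,.4105);W=(.6441,-.0166)
print('big',at('top0',(209*.7,239*.7),.128).round(3),'crate base',at('top0',(88*.7,330*.7),0).round(3))
b=choose(P,W,[20,5,35,-160,-175,-145],[18.8,108.8,-71.2,-161.2]);print(b)
pick(P,b[1],.042,50)
if place(W,b[2],.046,50):
    release(W,50)
    ctrl.goto([.40,.25,.35],ori(b[2]))
shot('top','t3');shot('scene','s3')
crop('top0',0,0,9,9,1,'zz')
cv2.imwrite('pics/v3a.png',cv2.resize(cv2.imread('pics/s3.png'),(800,600),interpolation=cv2.INTER_CUBIC))
cv2.imwrite('pics/v3b.png',cv2.resize(cv2.imread('pics/t3.png')[120:300,70:470],(800,360),interpolation=cv2.INTER_CUBIC))
E
```

```text
big [0.634 0.272 0.128] crate base [0.484 0.516 0.   ]
(np.float64(86.3956050984957), -175, 108.8)
pick hit False width 49.6 want 50
lifted, width 49.6 t 39.8083
floor contact True tcp z 0.0459 expected 0.046 width 50.1
t 45.3917
```

View pics/v3a.png

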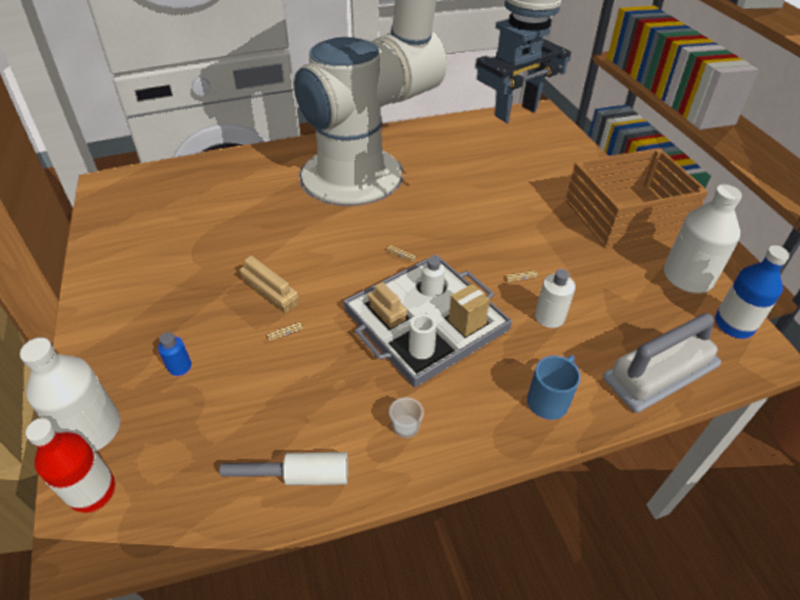

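View pics/v3b.png

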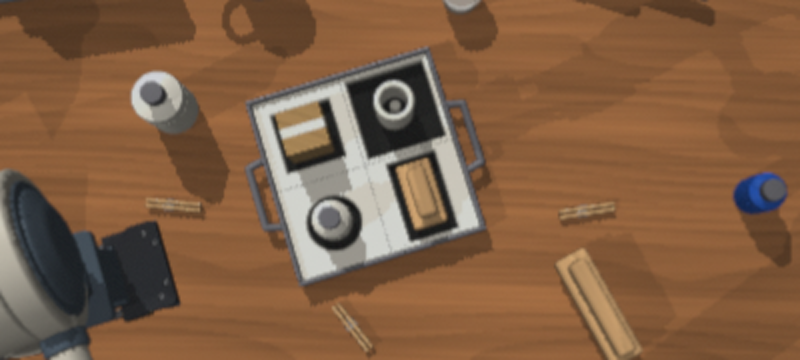

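All four items are seated. The post shows inside the roll's bore at (395,104) of the top crop. The big bottle, long brush and blue bottle have not moved, and the arm is clear.

```bash
python3 -c "
from h import *
print(ctrl.current_t(),ctrl.current_contact_force());ctrl.sign_off()"
```

```text
46.95 [-0.42053817 -1.02941847 -0.4997037 ]
the job is handed in; nothing more can be done
```

I stocked the caddy in the order asked and handed the job in at 47 s of the 125 s allowed. The short brush went in the oblong well, bristles down, then the small bottle in the round well, the carton in the square well, and the roll over the post.

- **Seating:** Each item met its well floor within 0.3 mm of the expected height, and the grip widths matched the given sizes.
- **Final pictures:** The top and scene views show all four upright in their wells, with the post inside the roll's bore. The long brush, big bottle and blue bottle are where they were, and the arm is clear.
- **Readings that disagreed:**
  - **Rim height:** My two-view reading was 14–21 mm against the stated 30 mm. I put that down to reading the corners coarsely in the scene picture, and it didn't affect the placing because I used floor contact instead.
  - **Brush block top:** Measured 35.5 mm against the stated 40 mm. The two views also put the brush about 4 mm apart.
  - **Post top:** Measured 48.6 mm against the stated 52 mm.

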